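# Hang the toy whale level on the drying stand

## Task

Move the loose lath that lies across the boards into the orange tray so that it lies flat there, then take the wooden whale out of the rack and hang it on the steel peg of the drying stand by the one of its four holes that lets it hang level, so that its wet varnish will not run to one end. Leave the framed picture in its slot and the glue bottle and toy car standing where they are, and end with the whale hanging still and let go.

Things in the scene. Friction and masses are not known exactly. Their poses are not given: they have to be found in the camera images.
- lath: Loose plywood strip 160 (x) x 24 (y) x 14 (z) mm, about 35 g, lying across the top edges of the whale and the picture. Origin: centre of its underside; x along it, z up.
- tray: Fixed open orange tray, outside 220 (x) x 110 (y) x 28 mm high, walls 4 mm, floor top 4 mm above the table. Origin: centre of its underside; x along it, z up.
- rack: Fixed wooden rack, base 170 (x) x 130 (y) x 10 mm, two slots along y centred at x = -45 and +45 mm, each 14 mm wide between rails 30 mm high (tops 40 mm above the table). Whale and picture stand in them, 10 mm above the table; which is in which slot varies. Origin: centre of its underside.
- whale: Flat toy whale, one uniform sheet 12 mm thick (x), pale wood, blue belly, 0.10-0.20 kg. Origin: middle of the belly edge, mid-thickness; y to the tail, z up. Outline: body y -55..55, z 0..125; stem y 55..145, z 85..125; fin y 123..145, z 125..155. Four 14 mm holes through the thickness at z 111, y -11, 25, 61, 97; top edge z 125. Plain wood for a grip from above: y -55..-19.
- whale_hole0 (a point): Centre of the whale's hole at y = -11 mm, at mid-thickness; axes as the whale's.
- whale_hole1 (a point): Centre of the whale's hole at y = 25 mm, at mid-thickness; axes as the whale's.
- whale_hole2 (a point): Centre of the whale's hole at y = 61 mm, at mid-thickness; axes as the whale's.
- whale_hole3 (a point): Centre of the whale's hole at y = 97 mm, at mid-thickness; axes as the whale's.
- stand: Fixed drying stand: round base 110 mm across, 16 mm high, a square post 22 x 22 mm up to 220 mm at its centre, and one smooth steel peg, 6 mm in diameter, that leaves the post's +x face and points along the stand's +x (rising 3 degrees). Origin: centre of the base's underside.
- peg_root (a point): Point on the peg's axis where it leaves the post's face, 200 mm above the table; axes as the stand's (x outward along the peg).
- peg_tip (a point): Free end of the peg, 84 mm out from peg_root and 4 mm higher; axes as the stand's.
- frame: Small framed picture with a blue panel, 12 (x) x 150 (y) x 125 (z) mm, 160 g, standing upright in the other slot; leave it. Origin: middle of its lower edge.
- glue: White glue bottle with a red cap, 48 mm across, 130 mm high, standing loose; leave it. Origin: centre of its underside.
- toycar: Wooden toy car about 150 (x) x 52 (y) x 75 mm high, loose; leave it. Origin: middle of its underside, on the table.
There are look-alikes about, which are no part of the job. What is shaped like the stand but red is not meant.

How it is judged:
On the way, in this order (a step that is already met when the one before it is completed fails the run):
1. the lath lies flat in the tray, let go, and the whale still stands in the rack (x of lath in the frame of tray between -0.05 and 0.05 m and y of lath in the frame of tray between -0.045 and 0.045 m and z of lath in the frame of tray below 0.022 m and angle between the z axis of lath and the z axis of tray, either way round below 0.1 rad and linear speed of lath below 0.05 m/s and contact force between the fingers and lath below 0.2 N and distance of whale from where it was at the start of the episode below 0.03 m), for 0.2 s.
2. the whale hangs level on the peg, let go (x of whale_hole1 in the frame of stand between 0.018 and 0.092 m and y of whale_hole1 in the frame of stand between -0.008 and 0.008 m and z of whale_hole1 in the frame of stand between 0.186 and 0.212 m and angle between whale's own y axis and vertical between 1.4308 and 1.7108 rad and angle between whale's own z axis and vertical below 0.35 rad and linear speed of whale below 0.05 m/s and angular speed of whale below 0.4 rad/s and contact force between the fingers and whale below 0.2 N), for 0.2 s.
At the end, for the whole second after the job is handed in: Whale hangs on the peg by the balancing hole (centre within 8 mm sideways of the peg), level within 8 degrees and upright within 20, still and let go; lath flat in the tray, let go; picture, glue bottle and toy car upright, moved under 30 mm (all of step 2 and x of lath in the frame of tray between -0.05 and 0.05 m and y of lath in the frame of tray between -0.045 and 0.045 m and z of lath in the frame of tray below 0.022 m and angle between the z axis of lath and the z axis of tray, either way round below 0.1 rad and linear speed of lath below 0.05 m/s and contact force between the fingers and lath below 0.2 N and distance of each of frame, glue, toycar from where it was at the start of the episode below 0.03 m and angle between each of frame, glue, toycar's own z axis and vertical below 0.2 rad); the robot touches nothing.
It fails at once if the picture, glue bottle or toy car is knocked over or moved more than 30 mm (not (distance of each of frame, glue, toycar from where it was at the start of the episode below 0.03 m and angle between each of frame, glue, toycar's own z axis and vertical below 0.2 rad)).
It also fails if it takes over 61 s, if anything falls off the work surface, if the arm or the gripper's body presses on something with over 40 N, if the wrist force passes 120 N, or if a joint passes its speed limit or range.

## Robot

A 7-joint arm with a two-finger parallel gripper is mounted at the origin on the work surface. World frame = base frame: x ahead of the robot, y to its left, z up, the work surface at z = 0. Lengths are in m, angles in rad, forces in N, time in s.
With the tool pointing down it reaches from about 0.4 to 0.9 m from the base axis. Payload 5.5 kg.
Tool frame: the origin (TCP) lies midway between the tips of the shut fingers; the grasp point (between the pads) lies 19 mm behind it (manip.grip_depth is the distance from the TCP to the grasp point, in m); z points along the fingers, y is the line along which they close (so a half turn about z gives the same grasp; the last joint's range is limited). The gripper opens to 92 mm and grips with 3 to 60 N. Pads are 19 mm wide; open, the fingers measure 130 mm over their backs; the gripper's body (75 mm by 190 mm) begins 47 mm behind the grasp point.
Start: joints at [-0.982, 0.501, -0.427, 1.55, 0.221, 1.138, -0.21], TCP at [0.208, 0.616, 0.227] pointing down, gripper open.
Joint ranges: [-2.88, 2.88], [-0.31, 2.03], [-1.54, 1.56], [0.2, 2.42], [-1.41, 4.55], [0.19, 2.02], [-2.57, 2.57]. Speed limits (rad/s): [2.57, 2.57, 3.14, 3.14, 3.14, 3.14, 3.14].

## Interface

Orientations are given as a unit quaternion [x, y, z, w].
In Python, from bench import manip, effector, viewer gives the robot as it stands. Calls block until the motion is done:
- manip.move_pose(position, orientation): joint-space move of the TCP to a pose.
- manip.servo_line(position, ori=None, vel=0.15): straight line of the TCP; ori=None keeps the orientation; vel is the mean speed in m/s.
- manip.movej(angles): joint-space move.
- effector.open_jaws() and effector.close(f_grip=None): open the fingers fully, or close them until they stop; f_grip is the grip in N (None keeps the last).
- manip.sleep(seconds).
- manip.solve_ik(position, orientation): joint angles nearest the present ones, or None.
- viewer.get_image(name): name is "scene" or "side" or "wrist"; returns the picture (400x640x3 uint8, red, green, blue); there is no depth.
- viewer.get_calibration(name): a dict with "vfov" (degrees; the focal length in pixels is half the picture's height over the tangent of half this angle, whatever the lens; pixels are square), "cx", "cy" (the principal point, pixels), "eye" and "attitude" of the camera in the world. Camera axes: x right, y down, z forward; pixel columns grow to the right and rows downward; lengths in m; the calibration is good to about 2 mm. The wrist camera is an equidistant fisheye: a pixel r from the principal point sees the ray r / f radians off the axis. A picture is of the moment at which its call begins: read the wrist's pose just before it. get_calibration takes no time and is no camera call; for the wrist camera it gives the pose at the moment of the call.
A pose or a line that the arm cannot do raises manip.PlanningError and nothing moves.
- manip.hand_in(): hands the job in; it is judged then, once.
Readings, each from a call of its own:
- manip.current_clock(): time.
- manip.current_q(): joint angles.
- manip.current_joint_velocities(): joint speeds.
- manip.current_tau(): joint torques, N m.
- manip.current_tool_pos(): TCP position.
- manip.current_tcp_rot(): TCP orientation.
- manip.current_force(): force on the tool from outside, world axes, zero at the start.
- manip.current_wrist_torque(): the same for the moment, N m.
- manip.current_finger_gap(): finger opening in m.
- manip.current_gripper_force(): force on a finger pad.
Only numpy, scipy, OpenCV 4.12 (cv2) and the standard library are available. Lean on these libraries where they do the work, as an engineer would, in place of code of your own. Each camera call takes 0.05 s, during which the arm holds its last target. There are 200 camera calls.

## Working session

There is one attempt and no reset: what is moved stays moved. The work goes in short steps, each a Python script; the robot and the scene stay as the last script left them, time stands still between calls to the robot, and variables do not carry over. Pictures are saved under pics/ and viewed, at most 10 in all, crops included, and the job is handed in when it is done.

```bash
mkdir -p pics && ls && cat > h.py <<'E'
import numpy as np, cv2
from scipy.spatial.transform import Rotation as R
from bench import manip, effector, viewer
def rot(cal):
    a=np.array(cal["attitude"],float)
    return a if a.shape==(3,3) else R.from_quat(a).as_matrix()
def ray(cal,u,v,fish=False):
    f=200/np.tan(np.radians(cal["vfov"])/2)
    x=(u-cal["cx"])/f; y=(v-cal["cy"])/f
    if fish:
        r=np.hypot(x,y)+1e-12; d=np.array([np.sin(r)*x/r,np.sin(r)*y/r,np.cos(r)])
    else: d=np.array([x,y,1.])
    return np.array(cal["eye"],float), rot(cal)@d
def onz(cal,u,v,z,fish=False):
    e,d=ray(cal,u,v,fish); return e+d*(z-e[2])/d[2]
def tri(*rays):
    A=np.zeros((3,3));b=np.zeros(3)
    for e,d in rays:
        d=d/np.linalg.norm(d);P=np.eye(3)-np.outer(d,d);A+=P;b+=P@e
    return np.linalg.solve(A,b)
def proj(cal,p,fish=False):
    f=200/np.tan(np.radians(cal["vfov"])/2)
    c=rot(cal).T@(np.array(p)-cal["eye"])
    if fish:
        r=np.hypot(c[0],c[1]);t=np.arctan2(r,c[2]);return np.array([cal["cx"]+f*t*c[0]/r,cal["cy"]+f*t*c[1]/r])
    return np.array([cal["cx"]+f*c[0]/c[2],cal["cy"]+f*c[1]/c[2]])
def save(n,im): cv2.imwrite("pics/"+n+".png",im[:,:,::-1])
E
python3 - <<'E'
from h import *
for n in ("scene","side"):
    save(n,viewer.get_image(n)); print(n,viewer.get_calibration(n))
w=viewer.get_calibration("wrist");save("wrist",viewer.get_image("wrist"));print(w,manip.current_tool_pos(),manip.current_tcp_rot(),manip.grip_depth)
E
```

```text
pics
scene {'vfov': 44.2021142243538, 'cx': 325.8429227960142, 'cy': 193.46883500729234, 'eye': array([1.45959476, 0.15923805, 1.41152426]), 'attitude': array([ 0.62822924,  0.71518176, -0.230655  , -0.20159699])}
side {'vfov': 45.795667206428895, 'cx': 315.1955986555872, 'cy': 199.91439371495713, 'eye': array([ 3.48513491e-04, -8.07212917e-01,  1.00295011e+00]), 'attitude': array([ 0.86641948, -0.25427569,  0.12734016, -0.4104213 ])}
{'vfov': 65.70646984690485, 'cx': 318.1133829769713, 'cy': 201.0924617958844, 'eye': array([0.13020108, 0.64147496, 0.38308849]), 'attitude': array([0.80234329, 0.57712768, 0.08787404, 0.12428611])} [0.20790714 0.6152975  0.22592901] [ 1.62146092e-01  9.86766481e-01 -7.32365690e-04 -1.41554573e-04] 0.0188
```

View pics/scene.png

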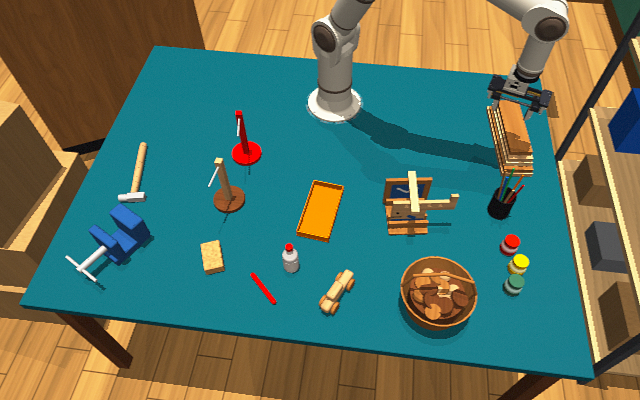

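View pics/side.png

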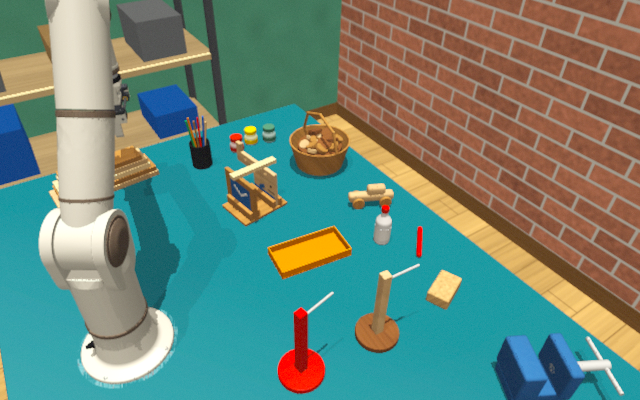

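Scene view: the brown stand has its base at (229,198) and post top at (219,162). The red look-alike is at (246,152) and is excluded because it is red. The orange tray is at (320,210), the rack with whale, picture and lath at (410,205), the glue at (290,258) and the car at (337,292). I'll confirm these in one enlarged composite.

```bash
python3 - <<'E'
import cv2,numpy as np
a=cv2.imread("pics/scene.png");b=cv2.imread("pics/side.png")
def c(im,x,y,w=100,h=75): return cv2.resize(im[y:y+h,x:x+w],(400,300),interpolation=cv2.INTER_CUBIC)
cv2.imwrite("pics/comp.png",np.vstack([np.hstack([c(a,372,167),c(b,205,147)]),np.hstack([c(a,185,145),c(b,335,260,120,90)])]))
E
```

```text
(no output)
```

View pics/comp.png

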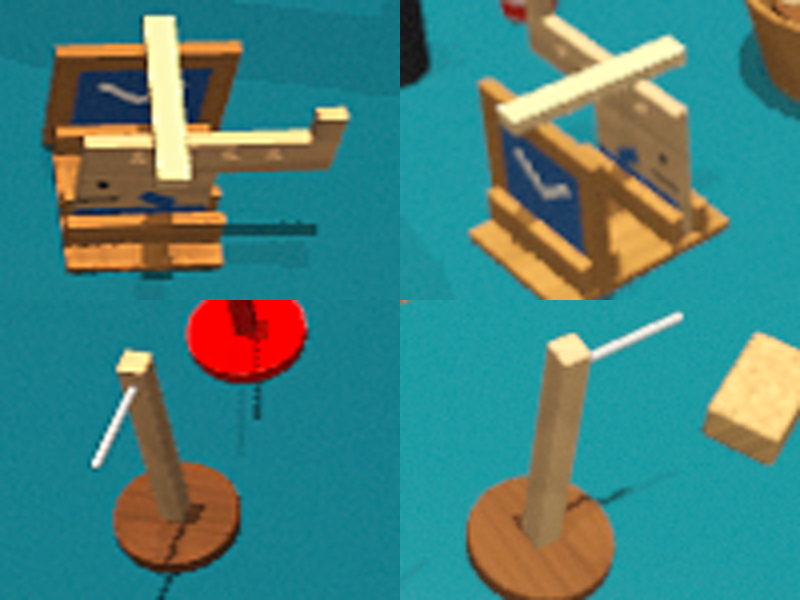

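The crop confirms the stand: wooden post, steel peg root (218,167) and tip (209,186). The whale is in the slot further from the robot with its tail towards +y, and the lath lies across both boards.

```bash
python3 - <<'E'
from h import *
np.set_printoptions(precision=4,suppress=True)
S=viewer.get_calibration("scene");D=viewer.get_calibration("side")
A=lambda x,y:(372+x/4,167+y/4)
B=lambda x,y:(205+(x-400)/4,147+y/4)
C=lambda x,y:(185+x/4,145+(y-300)/4)
E_=lambda x,y:(335+(x-400)*.3,260+(y-300)*.3)
t=lambda a,b:tri(ray(S,*a),ray(D,*b))
root=t(C(134,390),E_(592,358));tip=t(C(96,465),E_(681,317))
print("root",root,"tip",tip)
print("post top corners scene",[onz(S,*C(x,y),.22) for x,y in((121,353),(152,353),(148,377),(118,377))])
# base ellipse by colour centre
print("base ctr",onz(S,*C(177,513),.016),onz(D,*E_(541,538),.016))
for nm,p in (("lath far",(160,17)),("lath near",(174,178))): print(nm,onz(S,*A(*p),.149 if p[1]<50 else .149))
print("lath side",[onz(D,*B(*p),.149) for p in((498,105),(515,128),(672,38),(686,46))])
print("whale top y-55",onz(S,*A(85,137),.135),"stem/fin",onz(S,*A(312,131),.135),"fin top", [onz(S,*A(*p),.165) for p in((314,111),(349,110))])
print("frame top",[onz(S,*A(*p),.135) for p in((56,46),(241,42),(56,55),(241,52))])
im=cv2.imread("pics/scene.png");h=cv2.cvtColor(im,cv2.COLOR_BGR2HSV)
m=cv2.inRange(h,(10,200,150),(22,255,255));m[:,:290]=0;m[:,350:]=0
c=max(cv2.findContours(m,0,2)[0],key=cv2.contourArea);r=cv2.boxPoints(cv2.minAreaRect(c));print(r,[onz(S,*p,.028) for p in r])
q=cv2.approxPolyDP(c,6,True)[:,0];print(q,[onz(S,*p,.028)[:2] for p in q])
print("glue",onz(S,290,270,0),"car",onz(S,337,300,.0))
E
```

```text
root [ 0.5425 -0.3054  0.1999] tip [ 0.6182 -0.313   0.2023]
post top corners scene [array([ 0.5211, -0.3152,  0.22  ]), array([ 0.518 , -0.2911,  0.22  ]), array([ 0.542 , -0.2881,  0.22  ]), array([ 0.545 , -0.3113,  0.22  ])]
base ctr [ 0.5295 -0.3017  0.016 ] [ 0.5215 -0.3086  0.016 ]
lath far [0.4365 0.3072 0.149 ]
lath near [0.5933 0.3223 0.149 ]
lath side [array([0.4303, 0.3164, 0.149 ]), array([0.4285, 0.2826, 0.149 ]), array([0.5876, 0.326 , 0.149 ]), array([0.5915, 0.3101, 0.149 ])]
whale top y-55 [0.5537 0.2536 0.135 ] stem/fin [0.5249 0.4311 0.135 ] fin top [array([0.5275, 0.4266, 0.165 ]), array([0.5231, 0.4536, 0.165 ])]
frame top [array([0.4663, 0.2256, 0.135 ]), array([0.4428, 0.3751, 0.135 ]), array([0.4755, 0.2262, 0.135 ]), array([0.4531, 0.3752, 0.135 ])]
[[296.2661 230.7798]
 [312.367  177.1101]
 [343.8349 186.5505]
 [327.734  240.2202]] [array([ 0.6367, -0.048 ,  0.028 ]), array([ 0.4102, -0.0278,  0.028 ]), array([0.4373, 0.0872, 0.028 ]), array([0.6588, 0.0589, 0.028 ])]
[[314 180]
 [297 231]
 [328 237]
 [342 186]] [array([ 0.4222, -0.0203]), array([ 0.6372, -0.0455]), array([0.6468, 0.0582]), array([0.4357, 0.0806])]
glue [ 0.7661 -0.0481  0.    ] car [0.8477 0.1117 0.    ]
```

```bash
cat >> h.py <<'E'
def down(yaw):
    c,s=np.cos(yaw),np.sin(yaw)
    return R.from_matrix(np.array([[-c,-s,0],[-s,c,0],[0,0,-1.]])).as_quat()
def wlook(n):
    c=viewer.get_calibration("wrist");im=viewer.get_image("wrist");save(n,im)
    import pickle;pickle.dump(c,open("pics/"+n+".pkl","wb"));return c,im
E
python3 - <<'E'
from h import *
manip.move_pose([.50,.31,.30],down(.1))
wlook("w1");print(manip.current_clock(),manip.current_tool_pos())
E
```

```text
1.7833 [0.49900365 0.31147537 0.29983522]
```

View pics/w1.png

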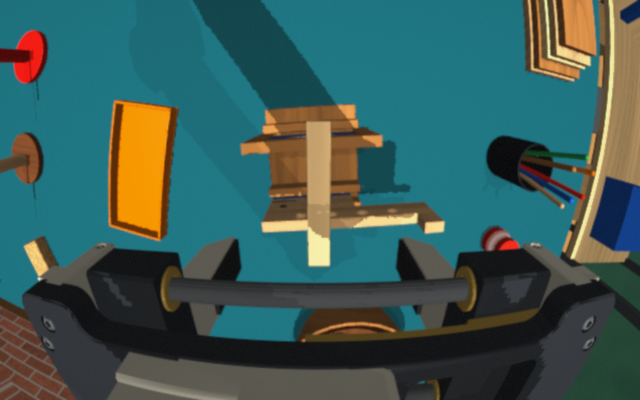

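Wrist view: the lath's top runs from (318,121) to (319,266), the whale's top edge from (262,226) to (444,220), and the tray corners are (113,101), (177,107), (161,240) and (109,228).

```bash
python3 - <<'E'
from h import *
import pickle
np.set_printoptions(precision=4,suppress=True)
c=pickle.load(open("pics/w1.pkl","rb"))
W=lambda x,y,z:onz(c,x,y,z,True)
print(c["eye"])
a,b=W(318.5,121,.149),W(319,266,.149);print("lath",a,b,(a+b)/2,np.linalg.norm(a-b),np.degrees(np.arctan2(*(b-a)[1::-1])), "edges",W(308,190,.149),W(331,190,.149))
p=[W(*q,.135) for q in((262,222),(262,233),(425,207),(444,233),(357,216),(383,217))];print("whale",*p)
print("tray",*[W(*q,.028)[:2] for q in((113,101),(177,107),(161,240),(109,228))])
# lath mask, saturation low bright
im=cv2.imread("pics/w1.png");h=cv2.cvtColor(im,cv2.COLOR_BGR2HSV)
m=cv2.inRange(h,(0,150,140),(30,255,255));m[:,:100]=0;m[:,185:]=0;m[:95]=0;m[245:]=0
k=max(cv2.findContours(m,0,2)[0],key=cv2.contourArea);g=np.array([W(*q[0],.028)[:2] for q in k],np.float32);print("tray rect",cv2.minAreaRect(g))
k=cv2.inRange(h,(0,150,140),(30,255,255))
print(proj(c,[.518,.313,.149],True))
E
```

```text
[0.4175 0.3027 0.4572]
lath [0.4317 0.3046 0.149 ] [0.5907 0.3218 0.149 ] [0.5112 0.3132 0.149 ] 0.1599530222323428 6.151975171565662 edges [0.5032 0.3012 0.149 ] [0.5007 0.3248 0.149 ]
whale [0.5496 0.2528 0.135 ] [0.5631 0.2533 0.135 ] [0.5128 0.4356 0.135 ] [0.5428 0.4678 0.135 ] [0.5313 0.3581 0.135 ] [0.5295 0.3879 0.135 ]
tray [ 0.4196 -0.0248] [0.4297 0.0966] [0.647  0.0621] [ 0.6406 -0.0496]
tray rect ((0.5327633619308472, 0.019016653299331665), (0.11072215437889099, 0.21981312334537506), 83.08651733398438)
[317.9214 204.7182]
```

```bash
python3 - <<'E'
from h import *
q=down(.107)
manip.move_pose([.5112,.3132,.20],q)
manip.servo_line([.5112,.3132,.132],vel=.12)
effector.close(f_grip=15); print(manip.current_finger_gap(),manip.current_clock())
manip.servo_line([.5112,.3132,.25],vel=.15)
manip.move_pose([.533,.019,.15],down(-.12))
manip.servo_line([.533,.019,.0315],vel=.1)
print(manip.current_finger_gap(),manip.current_tool_pos())
effector.open_jaws(); manip.sleep(.3)
manip.servo_line([.533,.019,.2],vel=.25)
wlook("w2");print(manip.current_clock())
manip.move_pose([.60,-.31,.36],down(-.05))
wlook("w3");save("scene3",viewer.get_image("scene"));print(manip.current_clock())
import os
a=cv2.imread("pics/w2.png");b=cv2.imread("pics/w3.png")
cv2.imwrite("pics/c23.png",np.vstack([cv2.resize(a[40:240],(480,150)) if 0 else a[20:260], b[0:340]]))
E
```

```text
0.024135694553843845 4.0417
0.023589448244541143 [0.53362447 0.01906    0.03213071]
9.8417
11.3333
```

View pics/c23.png

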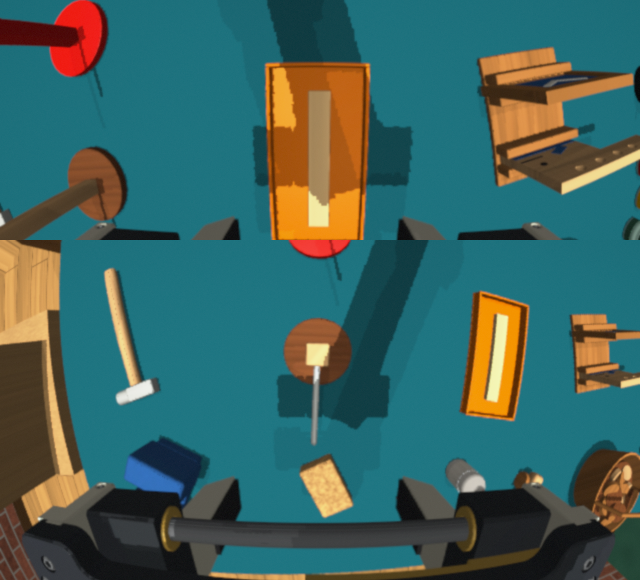

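The lath lies flat and centred in the tray. In w3 the peg runs from root (317,126) to tip (314,203), and the post top is centred at (318,115).

```bash
python3 - <<'E'
from h import *
import pickle
np.set_printoptions(precision=4,suppress=True)
c=pickle.load(open("pics/w3.pkl","rb"));print(c["eye"])
im=cv2.imread("pics/w3.png")[85:215,295:345];cv2.imwrite("pics/peg.png",cv2.resize(im,None,fx=4.4,fy=4.4,interpolation=cv2.INTER_CUBIC))
h=cv2.cvtColor(cv2.imread("pics/w3.png"),cv2.COLOR_BGR2HSV)
m=cv2.inRange(h,(0,0,90),(180,75,255));
pts=[]
for v in range(130,204,4):
    u=np.where(m[v,300:335])[0]
    if len(u): pts.append((300+u.mean(),v,len(u)))
print(np.array(pts).round(1).tolist())
W=lambda x,y,z:onz(c,x,y,z,True)
print("root",W(317,126,.2),"tip",W(314.2,203,.204))
print("post",*[W(x,y-240,.22)[:2] for x,y in((305,344),(329,343),(330,366),(307,368))])
print("base",W(318,110,.016))
p=np.array([W(u,v,.2+.004*(v-126)/77)[:2] for u,v,_ in pts]);print(p[0],p[-1],np.polyfit(p[:,0],p[:,1],1))
E
```

```text
[ 0.5186 -0.3043  0.5164]
[[316.0, 130.0, 7.0], [316.0, 134.0, 7.0], [316.0, 138.0, 7.0], [316.0, 142.0, 7.0], [315.5, 146.0, 6.0], [315.5, 150.0, 6.0], [315.5, 154.0, 6.0], [315.0, 158.0, 7.0], [315.0, 162.0, 7.0], [315.0, 166.0, 7.0], [314.5, 170.0, 6.0], [314.5, 174.0, 6.0], [314.5, 178.0, 6.0], [314.5, 182.0, 6.0], [314.5, 186.0, 6.0], [314.0, 190.0, 5.0], [313.5, 194.0, 6.0], [313.5, 198.0, 6.0], [313.5, 202.0, 6.0]]
root [ 0.5381 -0.3059  0.2   ] tip [ 0.6185 -0.3126  0.204 ]
post [ 0.5153 -0.3161] [ 0.5154 -0.2935] [ 0.5374 -0.2934] [ 0.5383 -0.3153]
base [ 0.5237 -0.304   0.016 ]
[ 0.5422 -0.3071] [ 0.6174 -0.3132] [-0.0849 -0.2608]
```

View pics/peg.png

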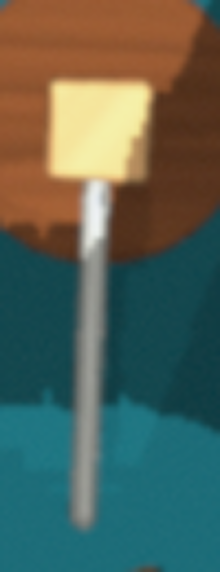

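```bash
python3 - <<'E'
from h import *
manip.move_pose([.545,.29,.27],down(.14))
c,im=wlook("w4");print(manip.current_clock())
cv2.imwrite("pics/w4c.png",cv2.resize(im[100:300,220:470,::-1],None,fx=3,fy=3,interpolation=cv2.INTER_CUBIC))
E
```

```text
13.5667
```

View pics/w4c.png

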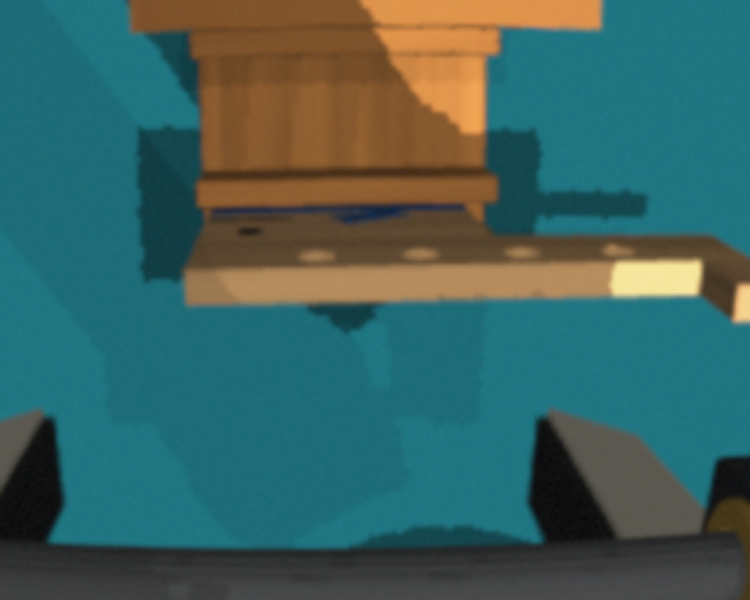

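Whale top edge in the full image: head corners (281.7,189.3) and (282.3,201.7), fin-root corners (454,186.7) and (453.3,199). The head end has clear plain wood.

```bash
cat > g.py <<'E'
from h import *
import pickle
c=pickle.load(open("pics/w4.pkl","rb"))
W=lambda x,y:onz(c,220+x/3,100+y/3,.135,True)[:2]
a=(W(185,268)+W(187,305))/2; b=(W(702,260)+W(700,297))/2
ey=(b-a)/np.linalg.norm(b-a); phi=np.arctan2(-ey[0],ey[1])
G=.5*(a+ey*.018)+.5*(b-ey*.160)   # grip at y=-37
tip=np.array([.619,-.3132,.203]); psi=-.087
px=np.array([np.cos(psi),np.sin(psi)]);py=np.array([-px[1],px[0]])
E
python3 - <<'E'
from g import *
print(a,b,np.linalg.norm(a-b),phi,G, np.linalg.norm(W(185,268)-W(187,305)))
for k in(-1,1):
    q=manip.current_q()
    for nm,p,yw in(("pick",[*G,.096],phi),("lift",[*G,.27],phi),("pre",[*(tip[:2]+.04*px-.062*py),.30],psi),("hang",[*(tip[:2]-.04*px-.062*py),.185],psi)):
        s=manip.solve_ik(p,down(yw+k*np.pi/2));print(k,nm,None if s is None else np.round(s,2))
E
```

```text
[0.55538371 0.25345316] [0.52740389 0.42911483] 0.17787606341169265 0.15795558684243616 [0.55256207 0.27116788] 0.012723368337521884
-1 pick [-0.34  0.57 -0.21  1.75  0.15  0.84 -0.46]
-1 lift [-0.3   0.38 -0.26  1.6   0.1   1.18 -0.43]
-1 pre [ 0.62  0.63 -0.23  1.15  0.14  1.38  0.32]
-1 hang [ 0.67  0.57 -0.19  1.5   0.12  1.08  0.36]
1 pick [ 0.06  0.69 -0.78  1.73  0.58  0.96  2.35]
1 lift [ 0.12  0.5  -0.87  1.58  0.4   1.24  2.48]
1 pre [-0.1   0.97  1.35  1.18 -0.94  1.62 -2.2 ]
1 hang [-0.2   1.01  1.35  1.53 -0.99  1.4  -2.  ]
```

```bash
python3 - <<'E'
from g import *
q=down(phi-np.pi/2)
manip.move_pose([*G,.20],q)
manip.servo_line([*G,.096],vel=.12)
_,i1=wlook("p1")
effector.close(f_grip=60); print(manip.current_finger_gap(),manip.current_tool_pos(),G)
_,i2=wlook("p2")
manip.servo_line([*G,.29],vel=.1)
_,i3=wlook("p3");print(manip.current_finger_gap(),manip.current_force(),manip.current_wrist_torque(),manip.current_clock())
cv2.imwrite("pics/p.png",np.hstack([x[0:300,150:550,::-1] for x in(i2,i3)]))
E
```

```text
0.011731411560201715 [0.55255923 0.27112347 0.0959865 ] [0.55256207 0.27116788]
0.01149145456011676 [-0.38382691  0.04792054 -0.89565246] [-0.20988202 -0.0228402  -0.00288974] 19.325
```

View pics/p.png

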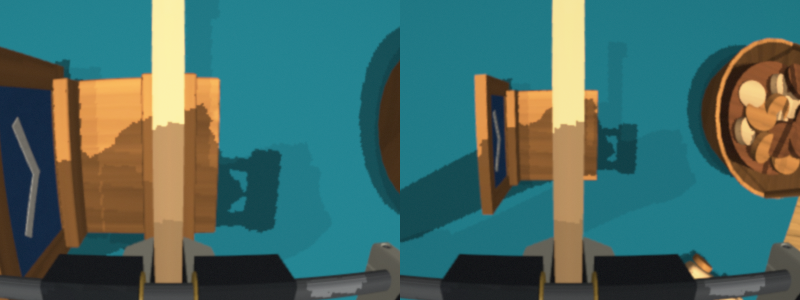

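```bash
python3 - <<'E'
from h import *
for n in("p2","p3"):
    im=cv2.imread(f"pics/{n}.png");h=cv2.cvtColor(im,cv2.COLOR_BGR2HSV)
    out=[]
    for v in range(4,110,15):
        g=im[v,280:355,2].astype(float)  # red channel
        t=(g.max()+60)/2; idx=np.where(g>t)[0]
        l,r=idx[0],idx[-1]
        if l==0 or r==74: out.append((v,280+l,280+r));continue
        L=l-1+(t-g[l-1])/(g[l]-g[l-1]);Rr=r+(g[r]-t)/(g[r]-g[r+1])
        out.append((v,round(280+L,2),round(280+Rr,2),round(Rr-L,2)))
    print(n,out)
E
```

```text
p2 [(4, np.float64(301.6), np.float64(334.16), np.float64(32.56)), (19, np.float64(301.38), np.float64(334.16), np.float64(32.78)), (34, np.float64(301.43), np.float64(334.17), np.float64(32.74)), (49, np.float64(301.42), np.float64(334.44), np.float64(33.02)), (64, np.float64(301.4), np.float64(334.36), np.float64(32.96)), (79, np.int64(280), np.int64(354)), (94, np.int64(280), np.int64(354)), (109, np.int64(280), np.int64(340))]
p3 [(4, np.float64(301.76), np.float64(334.09), np.float64(32.33)), (19, np.float64(301.46), np.float64(334.04), np.float64(32.58)), (34, np.float64(301.52), np.float64(334.07), np.float64(32.55)), (49, np.float64(301.54), np.float64(334.34), np.float64(32.8)), (64, np.float64(301.49), np.float64(334.26), np.float64(32.76)), (79, np.float64(301.4), np.float64(334.18), np.float64(32.77)), (94, np.int64(280), np.int64(347)), (109, np.int64(280), np.int64(346))]
```

```bash
python3 - <<'E'
from g import *
q=down(psi-np.pi/2)
P=tip[:2]+.03*px-.062*py
manip.move_pose([*P,.27],q)
manip.servo_line([*P,.1795],vel=.12)
c,im=wlook("p4");s=viewer.get_image("scene");d=viewer.get_image("side");save("s4",s);save("d4",d)
print(manip.current_clock(),manip.current_tool_pos(),manip.current_finger_gap())
print("pred tip/root in wrist",proj(c,tip,True),proj(c,[.5355,-.3058,.2],True))
k=cv2.resize
top=k(im[:250,120:540],(504,300))
bot=np.hstack([k(s[140:215,165:265],(400,300)),k(d[225:300,350:450],(400,300))])
cv2.imwrite("pics/c4.png",np.vstack([np.pad(top,((0,0),(0,296),(0,0))),bot])[:,:,::-1])
E
```

```text
22.7083 [ 0.64421155 -0.37799219  0.18096192] 0.011861578954759424
pred tip/root in wrist [249.73564582 151.15207841] [104.16556441 157.37423658]
```

View pics/c4.png

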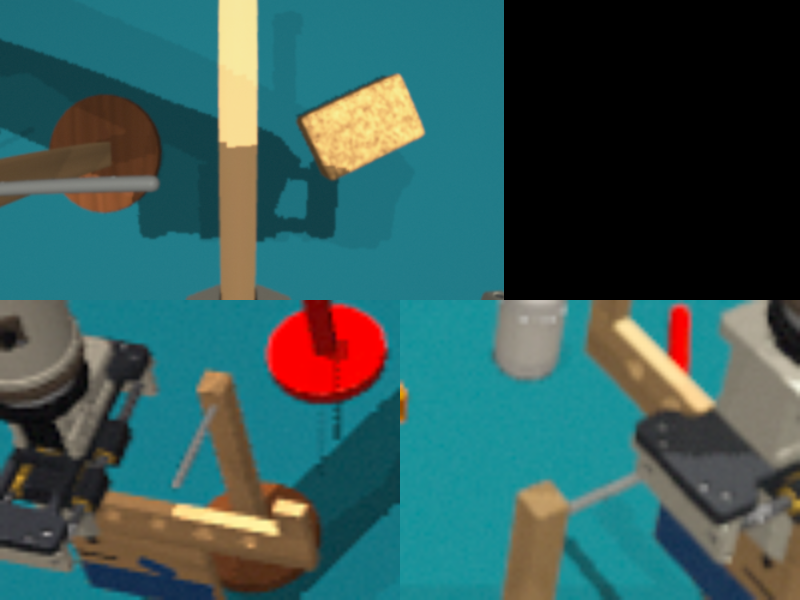

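The peg tip is at wrist (251,153) against a predicted (250,151), about 1 mm off, and the hole is in line with the peg. I'll shift 0.5 mm and insert.

```bash
python3 - <<'E'
from g import *
np.set_printoptions(precision=3,suppress=True)
T=lambda s,z:[*(tip[:2]+s*px-.0625*py),z]
manip.servo_line(T(.03,.1805),vel=.1);manip.sleep(.3)
f0=manip.current_force();t0=manip.current_wrist_torque();print(f0,t0,manip.current_tool_pos(),T(.03,.1805))
ok=True
for s in(.012,.003,-.006,-.015,-.024,-.033,-.042):
    manip.servo_line(T(s,.1805-.0035*(.03-s)/.072),vel=.06)
    f=manip.current_force()-f0;print(s,f,manip.current_wrist_torque()-t0)
    if np.linalg.norm(f)>4: ok=False;print("STOP");break
z=.177
while ok and z>.1715:
    z-=.001;manip.servo_line(T(-.042,z),vel=.03);manip.sleep(.1)
    f=manip.current_force()-f0;print(round(z,4),f,manip.current_wrist_torque()-t0)
    if f[2]>.7: break
print(manip.current_tool_pos(),manip.current_clock())
E
```

```text
[ 0.857 -0.197 -1.074] [-0.155  0.057  0.031] [ 0.643 -0.378  0.18 ] [np.float64(0.6434558934049115), np.float64(-0.37807032663527756), 0.1805]
0.012 [-1.315  1.275 -0.536] [ 0.057 -0.051 -0.08 ]
0.003 [ 0.111 -0.54  -0.374] [-0.011  0.007 -0.066]
-0.006 [-0.617 -0.551 -0.193] [-0.038  0.007 -0.005]
-0.015 [ 0.002  0.022 -0.293] [-0.028 -0.055 -0.019]
-0.024 [-1.336  0.571 -0.358] [ 0.009  0.056 -0.08 ]
-0.033 [-1.441  0.265 -0.462] [-0.053 -0.053 -0.001]
-0.042 [-0.959  0.008 -0.293] [-0.004 -0.008 -0.026]
0.176 [-0.556  0.945 -0.39 ] [-0.001 -0.041  0.036]
0.175 [-0.899  0.834 -0.614] [-0.031  0.046 -0.051]
0.174 [-0.225  0.579 -0.52 ] [-0.038  0.053  0.045]
0.173 [-1.936  1.049  3.593] [0.328 0.153 0.04 ]
[ 0.572 -0.372  0.173] 26.9083
```

```bash
python3 - <<'E'
from g import *
T=lambda s,z:[*(tip[:2]+s*px-.0625*py),z]
manip.servo_line(T(-.042,.1734),vel=.03);manip.sleep(.2);print(manip.current_force())
effector.open_jaws();manip.sleep(.4)
manip.servo_line(T(-.042,.24),vel=.1)
manip.servo_line(T(-.042,.36),vel=.2);manip.sleep(1)
c,im=wlook("p5");s=viewer.get_image("scene");d=viewer.get_image("side");save("s5",s);save("d5",d)
manip.sleep(.5);d2=viewer.get_image("side");print("motion",np.abs(d2.astype(int)-d)[200:360,300:460].max(),manip.current_clock(),manip.current_force())
k=cv2.resize
bot=np.hstack([k(s[140:260,165:325],(400,300)),k(d[220:340,320:480],(400,300))])
top=np.hstack([k(im[:240,120:440],(400,300)),k(s[150:270,280:440],(400,300))])
cv2.imwrite("pics/c5.png",np.vstack([top,bot])[:,:,::-1])
E
```

```text
[-0.68190478  0.93597365  2.69050866]
motion 30 32.3417 [ 0.42398453  0.0125123  -0.15848436]
```

View pics/c5.png

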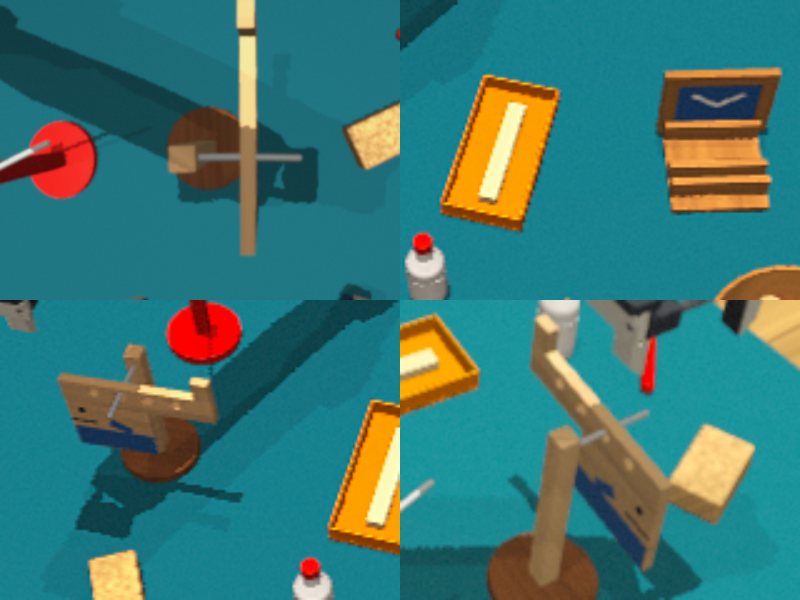

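The whale hangs by hole 1 at mid-peg, clear of the gripper. The lath is flat in the tray and the picture and glue are standing. Next I check level and stillness numerically.

```bash
python3 - <<'E'
from g import *
S=viewer.get_calibration("scene");D=viewer.get_calibration("side")
s=lambda x,y:ray(S,165+x*.4,140+(y-300)*.4)
d=lambda x,y:ray(D,320+(x-400)*.4,220+(y-300)*.4)
h=tri(s(60,375),d(667,482));f=tri(s(213,379),d(534,318))
print(h,f)  # fin-top far end is 30 mm above top edge, 200 mm from head
L=np.hypot(*(f-h)[:2]);print("tilt deg",np.degrees(np.arctan2(f[2]-h[2],L)-np.arctan2(.03,.2)))
manip.sleep(1);a=viewer.get_image("side").astype(int);manip.sleep(.4);b=viewer.get_image("side").astype(int)
old=cv2.imread("pics/d5.png")[:,:,::-1].astype(int);r=np.s_[200:360,300:460]
print(np.abs(a-b)[r].max(),np.abs(a-b)[r].mean(),np.abs(a-old)[r].mean(),np.abs(a-b)[0:100,450:640].mean())
E
```

```text
[ 0.57027672 -0.38757901  0.21058989] [ 0.5781326  -0.18843007  0.24390326]
tilt deg 0.9584220220622897
30 2.2897135416666665 2.2989322916666666 1.7855964912280702
```

Tilt is about 1°, well inside the 8° limit. Differences between frames are only image noise, so the whale is still.

```bash
python3 -c "
from h import *
print(manip.current_clock(),manip.hand_in())"
```

```text
the job is handed in; nothing more can be done
33.8417 None
```

The lath lies flat in the orange tray and the whale hangs still by hole 1 on the wooden stand's peg, within about 1° of level; I handed in at 33.8 s of the 61 s, and `hand_in` gave no verdict.

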